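# Start the rotor nut on a small bench centrifuge

### The job

The rotor of the small bench centrifuge has been cleaned and dropped back on its spindle, but it still sits about a centimetre proud: first press it straight down until it is fully home. Then fetch the loose round rotor nut, set it level on the spindle end and, without forcing it, turn it backward (anticlockwise seen from above), resting on the thread, until you feel it drop into the thread, and from there forward (clockwise) one full turn. Leave it just started like that, not tightened, and finish with the nut still gripped between the fingers so that I can take over with the key; do not knock over or push away the other things on the desk.

Things in the scene. Friction and masses are not known exactly. Their poses are not given: they have to be found in the camera images.
- nut_center (a point): centre of the loose rotor nut, 17 mm above its underside. A plain knurled steel ring, 44 mm outside diameter, 34 mm high, open right through (bore 30 mm), 70 to 130 g; it lies flat on the desk, right way up, left of the centrifuge. Grip it across its diameter. z is its axis, up.
- nut: the same nut; origin at the centre of its underside. Inside, 6 mm above the underside, three thread lugs stand in to 23.6 mm diameter; they begin at the nut's own x axis and 120 and 240 deg from it, and each runs 50 deg anticlockwise from there, rising with the thread.
- spindle_seat (a point): point on the vertical spindle axis, z up, 95 mm above the desk: the height of the rotor's flat top when home. From here the fixed steel spindle (it does not turn) rises 39 mm: right-hand thread, 28 mm diameter, from 5 to 31 mm up, then a plain guide end of 20.6 mm diameter with a coned tip.
- spindle: the spindle, same origin and axes as spindle_seat. Its thread has three starts and a lead of 15 mm a turn. The top ends of the three ridges lie at its x axis and at 120 and 240 deg from it, 30 mm up; its yaw is the centrifuge's.
- thread_end (a point): point on the axis 30 mm above spindle_seat. The nut resting on the ridges has its centre 8 to 13 mm above this point. Turned anticlockwise it climbs 5 mm in 120 deg and, when its x axis passes a ridge end, falls 5 mm (the thread drop). Clockwise it then screws down 15 mm a turn: one turn on, its underside is 6 mm above the rotor. A gripped nut does not fall: press down lightly or loosen the grip.
- rotor (a joint): height of the rotor above home, m; 0 = fully home, starts 0.009 to 0.014. Aluminium disc 126 mm across with six black tube sleeves, keyed on the spindle; stiff: about 5 N downward moves it slowly (40 N more per m/s), and it stays where it is put. Its flat hub top, 70 mm diameter round the spindle, is the highest part; the sleeve mouths lie at 49 mm radius, lower.
- bench_centrifuge: white round housing fixed to the desk, 176 mm diameter, rim 82 mm high; control panel on its +y side; clear domed lid hinged open on its -y side, leaning back (95 to 240 mm behind the axis, up to 250 mm high). Origin on the spindle axis at desk level.
- cup_center (a point): bystander: specimen cup with screw lid, 57 mm diameter, 60 mm high; its centre
- oil_center (a point): bystander: small brown dropper bottle, 30 mm diameter, 84 mm high; its centre
- tally_center (a point): bystander: hand tally counter, 28 x 48 x 50 mm; its centre

How it is judged (in metres and radians):
On the way, in this order (a step that is already met when the one before it is completed fails the run):
1. the rotor is pressed home (within 1.5 mm), the nut not yet on the spindle (value of joint rotor below 0.0015 m and horizontal distance between nut_center and spindle_seat above 0.02 m), for 0.1 s.
2. the nut, level on the spindle and touching it, has been turned back to near the end of the thread: its centre 41.2 to 44.5 mm above the seat (z of nut_center in the frame of spindle_seat between 0.0412 and 0.0445 m and horizontal distance between nut_center and spindle_seat below 0.0025 m and angle between nut_center's own z axis and vertical below 0.12 rad and contact force between nut and spindle above 0.05 N), for 0.1 s.
3. the nut has dropped into the thread: its centre 35.5 to 39.9 mm above the seat (z of nut_center in the frame of spindle_seat between 0.0355 and 0.0399 m and horizontal distance between nut_center and spindle_seat below 0.0025 m and angle between nut_center's own z axis and vertical below 0.12 rad), for 0.1 s.
At the end, for the whole second after the job is handed in: the nut is started on the spindle thread one turn past the drop, within a quarter turn (its centre 19 to 26.7 mm above the seat, within 2.5 mm of the axis, level within 0.12 rad), at rest and gripped by the fingers with more than 1 N, and the rotor is still home within 1.5 mm (z of nut_center in the frame of spindle_seat between 0.019 and 0.0267 m and horizontal distance between nut_center and spindle_seat below 0.0025 m and angle between nut_center's own z axis and vertical below 0.12 rad and value of joint rotor below 0.0015 m and contact force between the fingers and nut above 1 N and linear speed of nut below 0.01 m/s); the arm keeps its last pose, push and grip.
It fails at once if the nut is forced: more than 60 N between nut and spindle (contact force between nut and spindle above 60 N).
It fails at once if a bystander (cup, dropper bottle, tally counter) is pushed 30 mm away or tipped over (distance of any of cup_center, oil_center, tally_center from where it was at the start of the episode above 0.03 m or angle between any of cup_center, oil_center, tally_center's own z axis and vertical above 0.4 rad).
It also fails if it takes over 72 s, if anything falls off the work surface, if the arm or the gripper's body presses on something with over 40 N, if the wrist force passes 120 N, or if a joint passes its speed limit or range.

### The arm

A 6-joint arm with a two-finger parallel gripper is mounted at the origin on the work surface; the furniture and walls round the work are solid. World frame = base frame: x ahead of the robot, y to its left, z up, the work surface at z = 0. Lengths are in mm, angles in rad, forces in N, time in s.
With the tool pointing down it reaches from about 350 to 975 mm from the base axis. Payload 7.1 kg.
Tool frame: the origin (TCP) lies at the centre of the arm's flange, where the gripper is bolted on; the fingertips stand 182 mm ahead of it and the grasp point (between the pads) lies 163 mm ahead of it; z points along the fingers, y is the line along which they close (so a half turn about z gives the same grasp; the last joint's range is limited). The gripper opens to 88 mm and grips with 3 to 60 N. Pads are 20 mm wide; open, the fingers measure 115 mm over their backs; the gripper's body (75 mm by 178 mm) begins 61 mm behind the grasp point.
Start: joints at [1.222, 0.423, 1.63, -0, 1.089, -0.019], TCP at [202.377, 591.312, 404.675] pointing down, gripper open.
Joint ranges: [-3, 3], [-0.9, 2.11], [0.09, 2.58], [-1.31, 4.45], [0.11, 2.69], [-2.54, 2.54]. Speed limits (rad/s): [2.39, 2.39, 3.01, 3.14, 3.14, 3.14].

### API

Orientations are given as a rotation vector (axis times angle).
In Python, from workcell import readout, get_image, ctrl gives the robot as it stands.
- The arm moves only by the tool step_arm, never from a script. Its argument "targets" is a list that holds one entry, the list of rows, each a list of 7 numbers: the shift along the world's x, y, z as a fraction of full scale, then the turn, a rotation vector about the world's x, y, z as a fraction of full scale, then the opening, from 0 (shut) to 1 (fully open). In form: [[[dx, dy, dz, wx, wy, wz, claw], ...]]. A call has exactly 5 rows; each row shifts and turns the commanded pose from where the row before left it; what a row does not reach is not made up. Full scale, the value 1, is 0.05 m for a shift and 4 degrees for a turn. A row lasts 1/8 s, in which the tool goes at most 62.5 mm and 10.7 degrees, less where a joint would pass 70% of its speed; a pose out of reach is approached as far as the arm can. A call with a number of a shift or a turn outside -1 to 1 is refused whole. A call with a gripper value outside its range is refused whole. The fingers move at their own pace and stop on an object; the grip force is fixed at half the most. Time passes only in rows, so rows that do not move let the fingers close, or fill a call up. It gives the time, the measured TCP pose, the force, the opening and the grip force at its end, in the units of the state.
- readout.get_obs(): the state, without advancing time (a new reading comes with each control period).
- get_image(name): name is "scene" or "top" or "wrist"; returns a dict with "pixels" (400x640x3 uint8, red, green, blue), "intrinsics" (3x3 intrinsics, pixels), "extrinsics" (4x4, takes a point from world to camera coordinates). Camera axes: x right, y down, z forward; pixel columns grow to the right and rows downward; lengths in mm; the calibration is good to about 2 mm. A picture is of the moment at which its call begins. There is no depth.
- ctrl.close_job(): hands the job in; it is judged then, once.
The state is a dict: "t": time; "qpos": joint angles; "qvel": joint speeds; "joint_torque": joint torques, N m; "ee_pos": TCP position; "orientation": TCP orientation; "ft_force": force on the tool from outside, world axes, zero at the start; "moment": the same for the moment, N m; "width": finger opening in mm; "grasp_force": force on a finger pad.
Only numpy, scipy, OpenCV 4.12 (cv2) and the standard library are available. Lean on these libraries where they do the work, as an engineer would, in place of code of your own. Each camera call takes 0.05 s, during which the arm holds its last target. There are 200 camera calls.

## Working session

There is one attempt and no reset: what is moved stays moved. The work goes in short steps, Python scripts to look and compute and a tool call to move; the robot and the scene stay as the last step left them, time stands still between calls to the robot, and variables do not carry over. Pictures are saved under pics/ and viewed, at most 10 in all, crops included, and the job is handed in when it is done.

Besides the shell and the picture viewer there is one more tool, called after ">>>" as name([rows], argument=value, ...), one row to a line, values as JSON. step_arm: Moves the arm, as the interface text tells. Shift numbers are shares of 0.05 m and turn numbers shares of 4 degrees, none past 1 either way. Its arguments: {"type":"object","properties":{"targets":{"type":"array"}},"required":["targets"]}

```bash
mkdir -p pics
cat > h.py <<'E'
import numpy as np, cv2
from workcell import readout, get_image, ctrl
def snap(n,f):
    d=get_image(n); cv2.imwrite(f'pics/{f}.png',d['pixels'][:,:,::-1]); np.savez(f'pics/{f}.npz',**{k:np.array(v) for k,v in d.items()}); return d
def ray(d,u,v):
    K=np.array(d['intrinsics']);E=np.array(d['extrinsics']);R=E[:3,:3];t=E[:3,3]
    return -R.T@t, R.T@np.linalg.inv(K)@np.array([u,v,1.])
def onz(d,u,v,z):
    o,r=ray(d,u,v); return o+r*(z-o[2])/r[2]
def proj(d,p):
    E=np.array(d['extrinsics']);q=np.array(d['intrinsics'])@(E[:3,:3]@np.array(p)+E[:3,3]); return q[:2]/q[2]
E
python3 - <<'E'
from h import *
print(readout.get_obs())
for n in ['scene','top']:
    d=snap(n,n+'0'); print(n,ray(d,320,200))
a=[cv2.imread(f'pics/{n}0.png') for n in ['scene','top']]
cv2.imwrite('pics/both.png',np.vstack(a)[:, :])
E
```

```text
{'t': 0.0, 'qpos': array([ 1.22198735e+00,  4.23824849e-01,  1.63071396e+00, -1.03055650e-05,
        1.08857742e+00, -1.89850362e-02]), 'qvel': array([ 7.39261241e-04, -5.03798495e-04, -1.07975694e-03, -3.27433408e-04,
        5.04264085e-04,  4.91870515e-05]), 'joint_torque': array([ 2.50474513e-04, -5.44630623e+01, -2.73665124e+01,  6.43040333e-02,
        2.29159120e-02, -1.89994757e-04]), 'ee_pos': array([202.29211898, 591.05200168, 403.90205286]), 'orientation': array([-5.15689288e-01, -3.09870446e+00,  2.35528505e-03]), 'ft_force': array([-1.09864415, -0.74755238, -0.11619306]), 'moment': array([ 0.00565595,  0.05323691, -0.02279026]), 'grasp_force': 0.0, 'width': 87.79164352805009}
scene (array([1078.00861441,  583.87601437,  587.22518204]), array([-0.64136208, -0.53509538, -0.54988236]))
top (array([453.63822759, 111.09944224, 953.84460417]), array([ 0.0973658 ,  0.03749528, -0.99460117]))
```

View pics/top0.png

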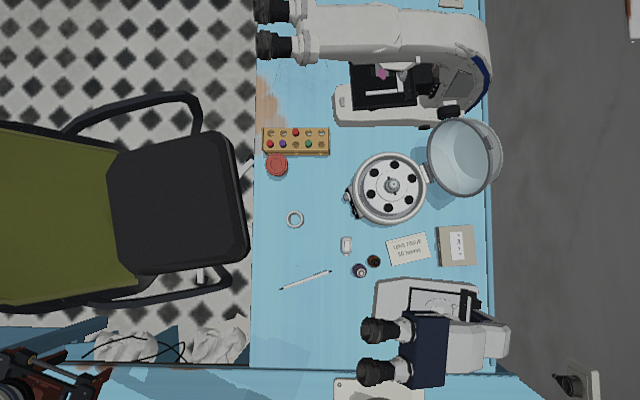

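View pics/scene0.png

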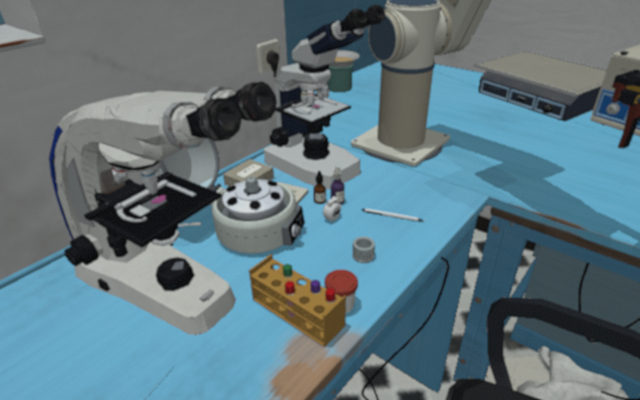

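The top view shows the nut at (295,219), the spindle at (392,185), the cup at (276,164), the tally at (346,244) and bottles at (374,260) and (360,270). The lid is at (463,158) and microscopes stand on either side.

Run:
```python
from h import *
d=dict(np.load('pics/top0.npz'));s=dict(np.load('pics/scene0.npz'))
im=d['pixels']
for n,u,v,z in [('nut',295,219,34),('spindle tip',392,185,140),('cup',276,164,60),('tally',346,244,50),('oil?',374,260,84),('oil2',360,270,60),('lid',463,158,150),('panel',350,203,40),('rackR',329,140,60),('micro R',345,120,40),('micro top',420,15,250)]:
    p=onz(d,u,v,z); print(n,p.round(0), proj(s,p).round(0))
print('base',proj(d,[0,0,0]), proj(d,[500,0,0]),proj(d,[500,200,0]))
# sleeves
g=cv2.cvtColor(im,cv2.COLOR_RGB2GRAY)
m=((g<60)*255).astype(np.uint8); r=np.zeros_like(m); cv2.circle(r,(390,187),32,255,-1); m&=r
n,l,st,c=cv2.connectedComponentsWithStats(m)
P=[]
for i in range(1,n):
    if st[i,4]>8:
        p=onz(d,*c[i],95); P.append(p); print(c[i],st[i,4],p.round(1))
P=np.array(P);print(P.mean(0))
# nut: non blue
hsv=cv2.cvtColor(im,cv2.COLOR_RGB2HSV); print(hsv[219,265],hsv[219,287],hsv[219,295])
m=((hsv[:,:,1]<70)*255).astype(np.uint8); r=np.zeros_like(m); cv2.circle(r,(295,219),16,255,-1); m&=r
cs,_=cv2.findContours(m,cv2.RETR_EXTERNAL,cv2.CHAIN_APPROX_NONE); k=max(cs,key=cv2.contourArea); e=cv2.fitEllipse(k); print(e,onz(d,*e[0],34),onz(d,*e[0],17))
cr=im[100:300,240:520]; cv2.imwrite('pics/c1.png',cv2.resize(cr,None,fx=2.85,fy=2.85,interpolation=3)[:,:,::-1])
```

```text
nut [496. 207.  34.] [363. 242.]
spindle tip [567. -16. 140.] [253. 175.]
cup [629. 253.  60.] [341. 279.]
tally [436.  82.  50.] [332. 200.]
oil? [400.  18.  84.] [319. 172.]
oil2 [375.  49.  60.] [337. 180.]
lid [ 625. -167.  150.] [183. 160.]
panel [536.  72.  40.] [298. 223.]
rackR [689. 124.  60.] [263. 266.]
micro R [745.  84.  40.] [225. 282.]
micro top [889. -56. 250.] [ 67. 189.]
base [378.77241344 424.12570543] [377.52477514 218.57473682] [299.28429482 218.12595805]
[394.31372549 164.37254902] 51 [621.4 -28.4  95. ]
[373.77777778 172.25925926] 54 [602.9  19.1  95. ]
[411.56862745 177.96078431] 51 [589.6 -67.6  95. ]
[370.58181818 193.56363636] 55 [553.1  26.7  95. ]
[408.61111111 199.38888889] 54 [539.9 -60.2  95. ]
[387.96610169 207.44067797] 59 [521.1 -13.   95. ]
[571.32950069 -20.58462354  95.        ]
[ 96  75 191] [ 72   7 183] [ 97  76 191]
((294.53424072265625, 218.6490478515625), (17.36480140686035, 17.952611923217773), 116.86317443847656) [496.98204452 208.62961977  34.        ] [497.78309818 210.43211229  17.        ]
```

View pics/c1.png

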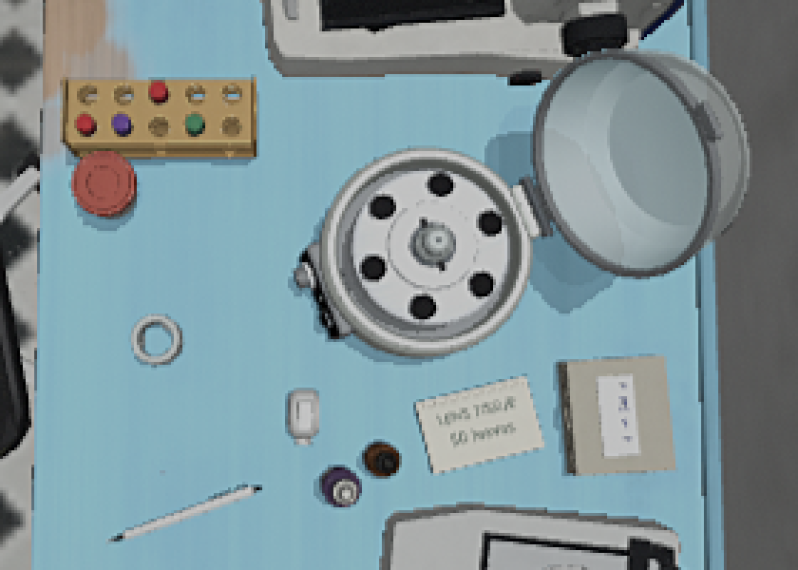

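>>> step_arm([
  [[0.57,-0.94,0,0,0,-1,0.5],[0.57,-0.94,0,0,0,-1,0.5],[0.57,-0.94,0,0,0,-1,0.5],[0.57,-0.94,0,0,0,-1,0.5],[0.57,-0.94,0,0,0,-1,0.5]],
])

```text
t: 0.72
ee_pos: [345.4, 354.7, 404.5]
orientation: [-1.049, -2.961, 0.0]
ft_force: [-0.5, 0.4, -0.3]
width: 44.6
grasp_force: 0.0
```

>>> step_arm([
  [[0.57,-0.94,0,0,0,-1,0.5],[0.57,-0.94,0,0,0,-1,0.5],[0.57,-0.94,0,0,0,-1,0.5],[0.57,-0.94,0,0,0,-1,0.5],[0.57,-0.94,0,0,0,-1,0.5]],
])

```text
t: 1.35
ee_pos: [488.0, 119.6, 404.6]
orientation: [-1.548, -2.734, 0.0]
ft_force: [0.9, 0.5, -0.2]
width: 44.1
grasp_force: 0.0
```

>>> step_arm([
  [[0.57,-0.94,0,0,0,-1,0.5],[0.57,-0.94,0,0,0,-1,0.5],[0.55,-0.94,0,0,0,-1,0.5],[0,0,0,0,0,0,0.5],[0,0,0,0,0,0,0.5]],
])

```text
t: 1.98
ee_pos: [571.4, -19.5, 404.1]
orientation: [-1.821, -2.558, 0.001]
ft_force: [0.2, 0.5, 0.3]
width: 43.7
grasp_force: 0.0
```

Run:
```python
from h import *
o=readout.get_obs(); print(o)
d=snap('wrist','w1'); print(np.array(d['extrinsics']).round(3),proj(d,[571,-20,106]),proj(d,[571,-20,134]),proj(d,[o['ee_pos'][0],o['ee_pos'][1],o['ee_pos'][2]-182]),d['intrinsics'])
```

```text
{'t': 1.975, 'qpos': array([-5.50200104e-02,  3.46390008e-01,  1.74992729e+00,  3.39446761e-04,
        1.04686044e+00, -3.88506850e-01]), 'qvel': array([ 2.52552444e-02, -8.74460230e-03,  1.10482269e-02, -3.25688180e-04,
       -9.16254500e-05, -4.01199643e-04]), 'joint_torque': array([-1.15774993e+00, -4.84877336e+01, -2.70744431e+01, -2.17712164e-03,
       -5.08656449e-03, -1.98614893e-03]), 'ee_pos': array([571.35417452, -19.51206443, 404.1114219 ]), 'orientation': array([-1.82128383e+00, -2.55795348e+00,  9.39689586e-04]), 'ft_force': array([0.22925652, 0.51523072, 0.33791483]), 'moment': array([-0.07526414,  0.06548032, -0.03224043]), 'grasp_force': 0.0, 'width': 43.73317853049069}
[[ 9.45000e-01  3.27000e-01 -1.00000e-03 -5.33598e+02]
 [ 3.15000e-01 -9.09000e-01  2.74000e-01 -2.31499e+02]
 [ 8.80000e-02 -2.59000e-01 -9.62000e-01  3.33093e+02]
 [ 0.00000e+00  0.00000e+00  0.00000e+00  1.00000e+00]] [319.53838187 194.34548273] [319.3942666  204.08993521] [319.63604003 253.67671352] [[348.89156449   0.         320.43609188]
 [  0.         348.89156449 199.64492782]
 [  0.           0.           1.        ]]
```

View pics/w1.png

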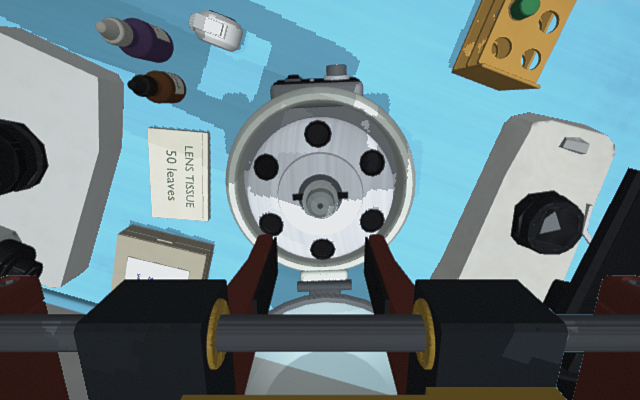

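The wrist view shows the spindle tip at (320,205), against a predicted (319,204), so the axis is at about (571,-20). The fingers straddle it cleanly and I'll press now.

>>> step_arm([
  [[0,0,-0.5,0,0,0,0.5],[0,0,-0.5,0,0,0,0.5],[0,0,-0.5,0,0,0,0.5],[0,0,-0.5,0,0,0,0.5],[0,0,-0.1,0,0,0,0.5]],
])

```text
t: 2.65
ee_pos: [570.7, -18.3, 298.3]
orientation: [-1.817, -2.559, 0.003]
ft_force: [-0.2, 0.7, -0.5]
width: 44.1
grasp_force: 0.0
```

>>> step_arm([
  [[0,0,-0.05,0,0,0,0.5],[0,0,-0.05,0,0,0,0.5],[0,0,-0.05,0,0,0,0.5],[0,0,-0.05,0,0,0,0.5],[0,0,-0.05,0,0,0,0.5]],
])

```text
t: 3.28
ee_pos: [571.9, -19.8, 287.3]
orientation: [1.822, 2.559, 0.0]
ft_force: [-1.3, -0.4, 6.3]
width: 44.1
grasp_force: 2.6
```

>>> step_arm([
  [[0,0,-0.05,0,0,0,0.5],[0,0,-0.05,0,0,0,0.5],[0,0,-0.05,0,0,0,0.5],[0,0,-0.04,0,0,0,0.5],[0,0,-0.02,0,0,0,0.5]],
])

```text
t: 3.9
ee_pos: [572.0, -19.8, 277.3]
orientation: [1.822, 2.559, 0.0]
ft_force: [-3.8, 0.3, 15.5]
width: 44.2
grasp_force: 7.7
```

>>> step_arm([
  [[0,0,-0.01,0,0,0,0.5],[0,0,0,0,0,0,0.5],[0,0,0,0,0,0,0.5],[0,0,0,0,0,0,0.5],[0,0,0,0,0,0,0.5]],
])

```text
t: 4.53
ee_pos: [572.0, -19.8, 277.3]
orientation: [1.822, 2.559, 0.0]
ft_force: [-4.4, 0.2, 12.2]
width: 43.8
grasp_force: 6.4
```

>>> step_arm([
  [[0,0,-0.02,0,0,0,0.5],[0,0,-0.01,0,0,0,0.5],[0,0,0,0,0,0,0.5],[0,0,0,0,0,0,0.5],[0,0,0,0,0,0,0.5]],
])

```text
t: 5.15
ee_pos: [572.0, -19.8, 277.2]
orientation: [1.822, 2.559, 0.0]
ft_force: [-8.1, 0.4, 26.3]
width: 44.3
grasp_force: 13.2
```

>>> step_arm([
  [[0,0,1,0,0,0,0.5],[-0.26,0.8,0.2,0,0,0,0.5],[-0.26,0.8,0,0,0,0,1],[-0.26,0.8,-0.3,0,0,0,1],[-0.26,0.8,-0.5,0,0,0,1]],
])

```text
t: 5.78
ee_pos: [519.8, 141.5, 295.0]
orientation: [1.822, 2.558, 0.003]
ft_force: [0.7, -0.7, 0.1]
width: 70.7
grasp_force: 0.0
```

>>> step_arm([
  [[0,0,-0.6,0,0,0,1],[0,0,-0.3,0,0,0,1],[0,0,0,0,0,0,1],[0,0,0,0,0,0,1],[0,0,0,0,0,0,1]],
])

```text
t: 6.4
ee_pos: [520.4, 140.0, 250.6]
orientation: [1.822, 2.558, 0.002]
ft_force: [0.1, 1.8, 0.1]
width: 87.4
grasp_force: 0.0
```

Run:
```python
from h import *
o=readout.get_obs(); print(o['ee_pos'],o['orientation'],o['qpos'][[0,5]])
d=snap('wrist','w2'); c=proj(d,[497,209,34]); print(c)
im=d['pixels']; hsv=cv2.cvtColor(im,cv2.COLOR_RGB2HSV)
u,v=c.astype(int); y0=max(v-75,0);x0=max(u-90,0)
cr=im[y0:y0+150,x0:x0+180]; print(x0,y0); cv2.imwrite('pics/c2.png',cv2.resize(cr,None,fx=4,fy=4,interpolation=2)[:,:,::-1])
m=((hsv[:,:,1]<70)*255).astype(np.uint8); r=np.zeros_like(m); cv2.circle(r,(u,v),50,255,-1); m&=r
cs,_=cv2.findContours(m,cv2.RETR_CCOMP,cv2.CHAIN_APPROX_NONE)
for k in cs:
    if cv2.contourArea(k)>300: e=cv2.fitEllipse(k); print(e,onz(d,*e[0],34),onz(d,*e[0],17))
# spindle from w1
w=dict(np.load('pics/w1.npz')); g=cv2.cvtColor(w['pixels'],cv2.COLOR_RGB2GRAY)
m=((g<50)*255).astype(np.uint8); n,l,st,ce=cv2.connectedComponentsWithStats(m)
for p in [(318,133),(372,162),(372,221),(323,249),(271,224),(266,167)]:
    i=l[p[1],p[0]]; print(ce[i],st[i,4],onz(w,*ce[i],104).round(1))
```

```text
[520.41931484 140.02542407 250.63241652] [1.82231047e+00 2.55763333e+00 2.16892161e-03] [ 0.24075028 -0.09194095]
[319.28762027 102.06506035]
229 27
((321.2688903808594, 103.22048950195312), (77.31964111328125, 80.13710021972656), 176.96937561035156) [498.20708148 208.78135247  34.        ] [498.32081657 208.66300635  17.        ]
((321.2174377441406, 103.63357543945312), (47.18653106689453, 49.073692321777344), 164.95506286621094) [498.2512079  208.56901604  34.        ] [498.36878057 208.43220352  17.        ]
[317.31203008 133.53759398] 532 [553.3  25.9 104. ]
[371.7184265  162.51966874] 483 [602.3  18.4 104. ]
[371.67830424 220.32169576] 401 [620.3 -27.6 104. ]
[322.17260274 249.12328767] 365 [589.4 -66.2 104. ]
[340.97646808 323.78054624] 56349 [ 630.4 -131.2  104. ]
[265.5610766  166.77846791] 483 [522.3 -13.  104. ]
```

View pics/c2.png

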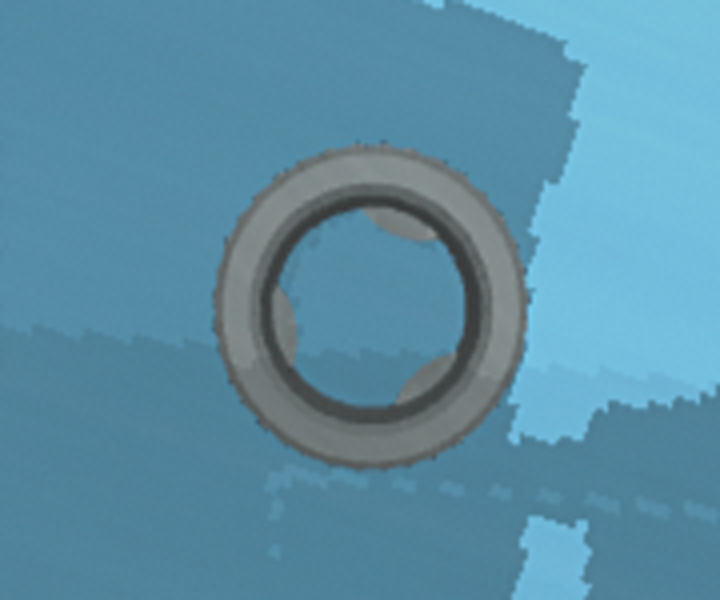

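The crop shows the nut ring centred at crop (370,310). Its three lugs start at image angles of about 48, 168 and 287 deg, so the nut's x axis is near 67 deg in the world. The spindle axis is at (571.3,-20.2) with a yaw of about 21 deg, so the drop should come about 74 deg anticlockwise from the nut's present yaw.

>>> step_arm([
  [[-0.11,0.343,0,0,0,1,1],[-0.11,0.343,0,0,0,1,1],[-0.11,0.343,0,0,0,1,1],[-0.11,0.343,0,0,0,1,1],[0,0,-0.3,0,0,1,1]],
])

```text
t: 7.08
ee_pos: [497.7, 211.1, 235.3]
orientation: [1.339, 2.84, 0.003]
ft_force: [-0.1, 0.3, -0.5]
width: 87.7
grasp_force: 0.0
```

>>> step_arm([
  [[0,0,-0.4,0,0,1,1],[0,0,-0.4,0,0,1,1],[0,0,-0.16,0,0,1,1],[0,0,0,0,0,0,1],[0,0,0,0,0,0,1]],
])

```text
t: 7.7
ee_pos: [497.9, 209.5, 187.0]
orientation: [1.046, 2.962, 0.0]
ft_force: [1.2, -0.0, 0.6]
width: 87.7
grasp_force: 0.0
```

>>> step_arm([
  [[0.008,-0.016,0,0,0,0,1],[0,0,0,0,0,0,0.4],[0,0,0,0,0,0,0.4],[0,0,0,0,0,0,0.4],[0,0,0,0,0,0,0.4]],
])

```text
t: 8.32
ee_pos: [498.3, 208.1, 186.7]
orientation: [-1.046, -2.962, 0.0]
ft_force: [-0.0, -0.5, 0.5]
width: 51.2
grasp_force: 0.0
```

>>> step_arm([
  [[0,0,0,0,0,0,0.2],[0,0,0,0,0,0,0.2],[0,0,0,0,0,0,0.2],[0,0,0,0,0,0,0.2],[0,0,0,0,0,0,0.2]],
])

```text
t: 8.95
ee_pos: [498.3, 208.1, 186.7]
orientation: [1.046, 2.962, 0.0]
ft_force: [0.1, -0.3, -0.5]
width: 43.9
grasp_force: 30.0
```

>>> step_arm([
  [[0,0,1,0,0,0,0.2],[0,0,1,0,0,0,0.2],[0,0,1,0,0,0,0.2],[0.292,-0.914,0,0,0,1,0.2],[0.292,-0.914,0,0,0,1,0.2]],
])

```text
t: 9.57
ee_pos: [527.6, 116.1, 337.6]
orientation: [0.83, 3.028, 0.001]
ft_force: [0.0, 0.7, -1.9]
width: 44.3
grasp_force: 30.0
```

>>> step_arm([
  [[0.292,-0.914,0,0,0,1,0.2],[0.292,-0.914,0,0,0,1,0.2],[0.292,-0.914,0,0,0,1,0.2],[0,0,0,0,0,0,0.2],[0,0,0,0,0,0,0.2]],
])

```text
t: 10.2
ee_pos: [570.9, -20.2, 336.3]
orientation: [-0.518, -3.098, -0.0]
ft_force: [-0.3, -0.6, -1.1]
width: 44.1
grasp_force: 30.0
```

Run:
```python
from h import *
o=readout.get_obs(); print(o['t'],o['ee_pos'],o['orientation'],o['qpos'][[0,5]],o['ft_force'],o['grasp_force'])
d=snap('wrist','w3'); im=d['pixels']; x,y,z=o['ee_pos']
print(proj(d,[x,y,z-153]),proj(d,[571.3,-20.2,134]))
cv2.imwrite('pics/c3.png',cv2.resize(im[150:350,200:440],None,fx=3,fy=3)[:,:,::-1])
```

```text
10.2 [570.85758131 -20.18473897 336.32306721] [-5.17549938e-01 -3.09754556e+00 -3.18650730e-04] [-0.05625031 -1.29618876] [-0.26654309 -0.55617413 -1.0985327 ] 29.99995405320078
[322.02057787 282.83555747] [321.8364409  239.05611718]
```

View pics/c3.png

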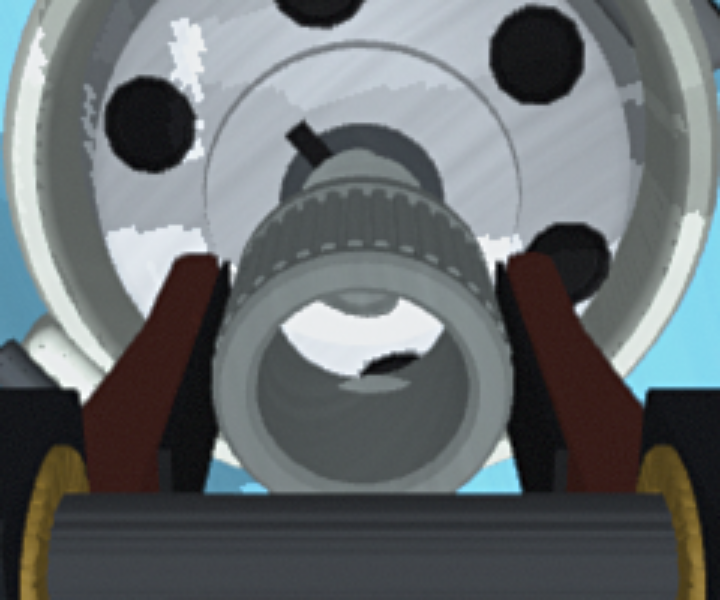

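The nut is held squarely, and left and right it is centred over the spindle (both near column 321). I'll check the fore-aft offset of the nut in the grip numerically.

Run:
```python
from h import *
w=dict(np.load('pics/w3.npz')); 
x,y,z=570.86,-20.18,336.32; t=np.linspace(0,2*np.pi,721)
from scipy.spatial.transform import Rotation as Ro
R=Ro.from_rotvec([-.51755,-3.09755,0]).as_matrix(); print('tool x,y',R[:,0].round(3),R[:,1].round(3))
for off in (-2,-1,0,1):
  for r,h in((22,153),(15,153),(15,187)):
    P=np.array([proj(w,[x+off*R[0,0]+r*np.cos(a),y+off*R[1,0]+r*np.sin(a),z-h]) for a in t]); print(off,r,h,'u',P[:,0].min().round(1),P[:,0].max().round(1),'v',P[:,1].min().round(1),P[:,1].max().round(1))
```

```text
tool x,y [-0.946  0.325  0.001] [ 0.325  0.946 -0.   ]
-2 22 153 u 270.0 374.0 v 238.7 331.7
-2 15 153 u 286.6 357.5 v 254.5 317.9
-2 15 187 u 292.7 350.7 v 225.9 279.3
-1 22 153 u 269.9 374.1 v 236.4 329.7
-1 15 153 u 286.5 357.5 v 252.3 315.9
-1 15 187 u 292.7 350.8 v 224.1 277.6
0 22 153 u 269.8 374.2 v 234.1 327.8
0 15 153 u 286.5 357.6 v 250.0 313.9
0 15 187 u 292.6 350.8 v 222.2 275.9
1 22 153 u 269.7 374.3 v 231.8 325.8
1 15 153 u 286.4 357.7 v 247.8 311.8
1 15 187 u 292.6 350.9 v 220.3 274.2
```

>>> step_arm([
  [[0.02,-0.005,-0.15,0,0,0,0.2],[0,0,-0.15,0,0,0,0.2],[0,0,-0.05,0,0,0,0.2],[0,0,-0.05,0,0,0,0.2],[0,0,-0.05,0,0,0,0.2]],
])

```text
t: 10.88
ee_pos: [572.3, -20.6, 314.1]
orientation: [0.516, 3.099, 0.0]
ft_force: [1.0, -0.3, -0.9]
width: 43.8
grasp_force: 30.0
```

>>> step_arm([
  [[0,0,-0.03,0,0,0,0.2],[0,0,-0.03,0,0,0,0.2],[0,0,-0.03,0,0,0,0.2],[0,0,-0.03,0,0,0,0.2],[0,0,0,0,0,0,0.2]],
])

```text
t: 11.5
ee_pos: [572.2, -20.6, 308.1]
orientation: [-0.516, -3.099, 0.0]
ft_force: [0.2, -0.9, -1.4]
width: 43.7
grasp_force: 30.0
```

>>> step_arm([
  [[0,0,-0.02,0,0,0,0.2],[0,0,-0.02,0,0,0,0.2],[0,0,-0.01,0,0,0,0.2],[0,0,-0.01,0,0,0,0.2],[0,0,0,0,0,0,0.2]],
])

```text
t: 12.12
ee_pos: [572.3, -20.6, 305.3]
orientation: [0.516, 3.099, 0.0]
ft_force: [-0.2, -0.8, 0.3]
width: 44.1
grasp_force: 30.0
```

>>> step_arm([
  [[0,0,-0.006,0,0,1,0.2],[0,0,0.003,0,0,1,0.2],[0,0,0.003,0,0,1,0.2],[0,0,0.003,0,0,1,0.2],[0,0,0.003,0,0,1,0.2]],
])

```text
t: 12.75
ee_pos: [572.3, -20.6, 306.0]
orientation: [-0.034, 3.141, 0.0]
ft_force: [-0.9, 0.1, 3.8]
width: 43.7
grasp_force: 30.0
```

>>> step_arm([
  [[0,0,0.003,0,0,1,0.2],[0,0,0.003,0,0,1,0.2],[0,0,0.003,0,0,1,0.2],[0,0,0.003,0,0,1,0.2],[0,0,0.003,0,0,0.5,0.2]],
])

```text
t: 13.38
ee_pos: [572.3, -20.5, 306.7]
orientation: [-0.523, 3.097, 0.0]
ft_force: [-2.0, 2.6, 3.8]
width: 43.6
grasp_force: 30.0
```

>>> step_arm([
  [[0,0,0.003,0,0,1,0.2],[0,0,0.003,0,0,1,0.2],[0,0,0.003,0,0,1,0.2],[0,0,0,0,0,0,0.2],[0,0,0,0,0,0,0.2]],
])

```text
t: 14.0
ee_pos: [572.4, -20.4, 307.0]
orientation: [-0.839, 3.027, 0.001]
ft_force: [-0.9, 3.6, 5.5]
width: 43.8
grasp_force: 30.0
```

>>> step_arm([
  [[0,0,0.002,0,0,0.8,0.2],[0,0,0.002,0,0,0.8,0.2],[0,0,0,0,0,0.8,0.2],[0,0,0,0,0,0.4,0.2],[0,0,0,0,0,0,0.2]],
])

```text
t: 14.62
ee_pos: [572.2, -20.5, 306.7]
orientation: [1.132, -2.93, -0.001]
ft_force: [-0.6, 4.6, 2.2]
width: 43.6
grasp_force: 30.0
```

>>> step_arm([
  [[0,0,-0.01,0,0,0,0.2],[0,0,-0.01,0,0,0,0.2],[0,0,0,0,0,0,0.2],[0,0,0,0,0,0,0.2],[0,0,0,0,0,0,0.2]],
])

```text
t: 15.25
ee_pos: [572.1, -20.4, 305.8]
orientation: [1.132, -2.93, -0.001]
ft_force: [-1.1, 5.5, 2.6]
width: 44.0
grasp_force: 30.0
```

>>> step_arm([
  [[0,0.008,-0.01,0,0,0,0.2],[0,0,-0.02,0,0,0,0.2],[0,0,-0.02,0,0,0,0.2],[0,0,-0.01,0,0,0,0.2],[0,0,0,0,0,0,0.2]],
])

```text
t: 15.88
ee_pos: [572.2, -20.3, 302.8]
orientation: [1.133, -2.929, -0.0]
ft_force: [-3.0, 3.0, 2.5]
width: 43.6
grasp_force: 30.0
```

>>> step_arm([
  [[0,0,-0.006,0,0,-1,0.2],[0,0,-0.003,0,0,-1,0.2],[0,0,-0.003,0,0,-1,0.2],[0,0,-0.003,0,0,-1,0.2],[0,0,-0.003,0,0,-1,0.2]],
])

```text
t: 16.5
ee_pos: [572.3, -20.5, 302.0]
orientation: [-0.604, 3.083, -0.001]
ft_force: [-1.7, 1.7, 1.3]
width: 43.8
grasp_force: 30.0
```

>>> step_arm([
  [[0,0,-0.0033,0,0,-1,0.2],[0,0,-0.0033,0,0,-1,0.2],[0,0,-0.0033,0,0,-1,0.2],[0,0,-0.0033,0,0,-1,0.2],[0,0,-0.0033,0,0,-1,0.2]],
])

```text
t: 17.12
ee_pos: [572.5, -20.6, 301.2]
orientation: [-0.06, 3.14, -0.001]
ft_force: [-0.5, 0.1, 1.7]
width: 43.6
grasp_force: 30.0
```

>>> step_arm([
  [[0,0,-0.0033,0,0,-1,0.2],[0,0,-0.0033,0,0,-1,0.2],[0,0,-0.0033,0,0,-1,0.2],[0,0,-0.0033,0,0,-1,0.2],[0,0,-0.0033,0,0,-1,0.2]],
])

```text
t: 17.75
ee_pos: [572.5, -20.8, 300.4]
orientation: [0.486, 3.103, -0.002]
ft_force: [-1.6, -0.1, 0.3]
width: 43.8
grasp_force: 30.0
```

Smooth, with low forces. Continuing.

>>> step_arm([
  [[0,0,-0.0033,0,0,-1,0.2],[0,0,-0.0033,0,0,-1,0.2],[0,0,-0.0033,0,0,-1,0.2],[0,0,-0.0033,0,0,-1,0.2],[0,0,-0.0033,0,0,-1,0.2]],
])

```text
t: 18.38
ee_pos: [572.4, -20.9, 299.5]
orientation: [1.017, 2.971, -0.002]
ft_force: [-0.8, -1.5, 1.1]
width: 43.7
grasp_force: 30.0
```

>>> step_arm([
  [[0,0,-0.0033,0,0,-1,0.2],[0,0,-0.0033,0,0,-1,0.2],[0,0,-0.0033,0,0,-1,0.2],[0,0,-0.0033,0,0,-1,0.2],[0,0,-0.0033,0,0,-1,0.2]],
])

```text
t: 19.0
ee_pos: [572.2, -21.0, 298.6]
orientation: [1.518, 2.75, -0.002]
ft_force: [-2.6, -1.8, 2.3]
width: 44.1
grasp_force: 30.0
```

>>> step_arm([
  [[0,0,-0.0033,0,0,-1,0.2],[0,0,-0.0033,0,0,-1,0.2],[0,0,-0.0033,0,0,-1,0.2],[0,0,-0.0033,0,0,-1,0.2],[0,0,-0.0033,0,0,-1,0.2]],
])

```text
t: 19.62
ee_pos: [572.0, -21.1, 297.8]
orientation: [1.972, 2.445, -0.003]
ft_force: [-3.4, -2.8, 2.2]
width: 43.9
grasp_force: 30.0
```

>>> step_arm([
  [[-0.005,-0.003,-0.0033,0,0,-1,0.2],[-0.003,0,-0.0033,0,0,-1,0.2],[-0.003,0,-0.0033,0,0,-1,0.2],[-0.002,0,-0.0033,0,0,-1,0.2],[-0.002,0,-0.0033,0,0,-1,0.2]],
])

```text
t: 20.25
ee_pos: [571.5, -21.2, 297.0]
orientation: [2.367, 2.065, -0.002]
ft_force: [-1.2, -2.7, 1.7]
width: 43.4
grasp_force: 30.0
```

>>> step_arm([
  [[-0.001,0.001,-0.0033,0,0,-1,0.2],[-0.001,0.001,-0.0033,0,0,-1,0.2],[-0.001,0.001,-0.0033,0,0,-1,0.2],[-0.001,0.001,-0.0033,0,0,-1,0.2],[-0.001,0.001,-0.0033,0,0,-1,0.2]],
])

```text
t: 20.88
ee_pos: [571.1, -21.0, 296.1]
orientation: [2.689, 1.622, -0.002]
ft_force: [-2.8, -3.7, 1.0]
width: 43.7
grasp_force: 30.0
```

>>> step_arm([
  [[-0.001,0.001,-0.0033,0,0,-1,0.2],[-0.001,0.001,-0.0033,0,0,-1,0.2],[-0.001,0.001,-0.0033,0,0,-1,0.2],[-0.001,0.001,-0.0033,0,0,-1,0.2],[-0.001,0.001,-0.0033,0,0,-1,0.2]],
])

```text
t: 21.5
ee_pos: [570.8, -20.7, 295.3]
orientation: [2.93, 1.13, -0.002]
ft_force: [-2.8, -3.3, 2.7]
width: 43.9
grasp_force: 30.0
```

>>> step_arm([
  [[-0.004,-0.003,-0.0033,0,0,-1,0.2],[-0.001,0.001,-0.0033,0,0,-1,0.2],[-0.001,0.001,-0.0033,0,0,-1,0.2],[-0.001,0.001,-0.0033,0,0,-1,0.2],[-0.001,0.001,-0.0033,0,0,-1,0.2]],
])

```text
t: 22.12
ee_pos: [570.4, -20.5, 294.4]
orientation: [3.082, 0.604, -0.001]
ft_force: [-2.7, 0.0, 1.9]
width: 43.6
grasp_force: 30.0
```

>>> step_arm([
  [[0,0.001,-0.0033,0,0,-1,0.2],[0,0.001,-0.0033,0,0,-1,0.2],[0,0.001,-0.0033,0,0,-1,0.2],[0,0.001,-0.0033,0,0,-1,0.2],[0,0.001,-0.0033,0,0,-1,0.2]],
])

```text
t: 22.75
ee_pos: [570.4, -20.3, 293.6]
orientation: [3.14, 0.06, -0.001]
ft_force: [-2.5, -1.8, 1.8]
width: 43.9
grasp_force: 30.0
```

>>> step_arm([
  [[0,0.001,-0.0033,0,0,-1,0.2],[0,0.001,-0.0033,0,0,-1,0.2],[0,0.001,-0.0033,0,0,-1,0.2],[0,0.001,-0.0033,0,0,-1,0.2],[0,0.001,-0.0033,0,0,-1,0.2]],
])

```text
t: 23.38
ee_pos: [570.4, -20.0, 292.8]
orientation: [3.102, -0.486, -0.001]
ft_force: [-2.6, -1.3, 1.9]
width: 43.7
grasp_force: 30.0
```

>>> step_arm([
  [[0,0.001,-0.0033,0,0,-1,0.2],[0,0.001,-0.0033,0,0,-1,0.2],[0,0.001,-0.0033,0,0,-1,0.2],[0,0.001,-0.0033,0,0,-1,0.2],[0,0.001,-0.0033,0,0,-1,0.2]],
])

```text
t: 24.0
ee_pos: [570.5, -19.7, 292.0]
orientation: [2.971, -1.017, 0.0]
ft_force: [-2.5, -0.6, 1.2]
width: 43.6
grasp_force: 30.0
```

Run:
```python
from h import *
o=readout.get_obs(); print(o['t'],o['ee_pos'],o['qpos'],o['ft_force'],o['moment'])
```

```text
24.0 [570.51192355 -19.66312837 291.97340732] [-5.50296596e-02  4.98167150e-01  1.82332784e+00 -1.65103525e-03
  8.20308472e-01  2.17671103e+00] [-2.45420235 -0.62458576  1.2298013 ] [-0.1810519   0.56973083  0.00799064]
```

>>> step_arm([
  [[0,0,0,0,0,0,0.65],[0,0,0,0,0,0,0.65],[0.016,-0.012,0,0,0,0,0.65],[0,0,0,0,0,1,0.65],[0,0,0,0,0,1,0.65]],
])

```text
t: 24.62
ee_pos: [571.6, -19.7, 292.1]
orientation: [3.038, -0.801, 0.001]
ft_force: [-0.6, -0.5, -0.2]
width: 57.1
grasp_force: 0.0
```

Run:
```python
from h import *
o=readout.get_obs(); print(o['t'],o['ee_pos'],o['width'],o['ft_force'])
d=snap('wrist','w4'); im=d['pixels']
for h in (34,44,39.7):
  for r in (22,15):
    P=np.array([proj(d,[571.3+r*np.cos(a),-20.2+r*np.sin(a),95+h]) for a in np.linspace(0,6.28,200)]); print(h,r,P.min(0).round(1),P.max(0).round(1))
cv2.imwrite('pics/c4.png',cv2.resize(im[150:350,200:440],None,fx=3,fy=3)[:,:,::-1])
```

```text
24.625 [571.58672096 -19.73976133 292.10002488] 57.10870502105707 [-0.6350183  -0.46537945 -0.18159837]
34 22 [272.1 231.1] [369.5 319. ]
34 15 [287.6 246. ] [354.  305.9]
44 22 [268.9 240. ] [372.7 332.6]
44 15 [285.4 255.8] [356.2 318.9]
39.7 22 [270.3 236.1] [371.3 326.5]
39.7 15 [286.4 251.4] [355.2 313.1]
```

View pics/c4.png

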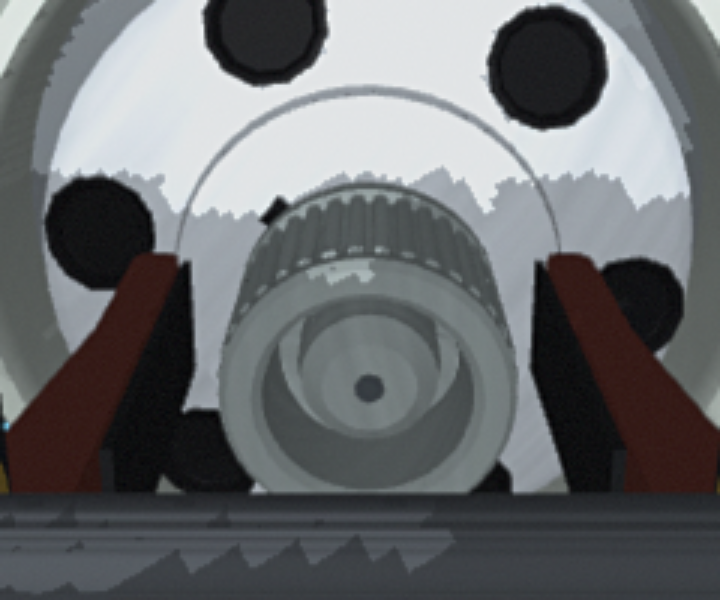

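The nut has not slid: its rim is at the same place in the tool view, and the spindle shows centred in the bore at (370,388). Now I rotate back with the fingers open and regrip.

>>> step_arm([
  [[-0.006,-0.01,0,0,0,1,0.65],[0,0,0,0,0,1,0.65],[0,0,0,0,0,1,0.65],[0,0,0,0,0,1,0.65],[0,0,0,0,0,1,0.65]],
])

```text
t: 25.3
ee_pos: [571.2, -20.2, 292.1]
orientation: [3.131, -0.263, 0.0]
ft_force: [0.8, 0.9, -0.3]
width: 57.0
grasp_force: 0.0
```

>>> step_arm([
  [[0,0,0,0,0,1,0.65],[0,0,0,0,0,1,0.65],[0,0,0,0,0,1,0.65],[0,0,0,0,0,1,0.65],[0,0,0,0,0,1,0.65]],
])

```text
t: 25.92
ee_pos: [571.2, -20.2, 292.1]
orientation: [3.129, 0.285, 0.0]
ft_force: [-0.3, -0.4, -1.1]
width: 57.4
grasp_force: 0.0
```

>>> step_arm([
  [[0,0,0,0,0,1,0.65],[0,0,0,0,0,1,0.65],[0,0,0,0,0,1,0.65],[0,0,0,0,0,1,0.65],[0,0,0,0,0,1,0.65]],
])

```text
t: 26.55
ee_pos: [571.3, -20.2, 292.1]
orientation: [3.031, 0.824, 0.0]
ft_force: [-0.1, -0.1, -0.3]
width: 57.1
grasp_force: 0.0
```

>>> step_arm([
  [[0,0,0,0,0,1,0.65],[0,0,0,0,0,1,0.65],[0,0,0,0,0,1,0.65],[0,0,0,0,0,1,0.65],[0,0,0,0,0,1,0.65]],
])

```text
t: 27.18
ee_pos: [571.2, -20.2, 292.1]
orientation: [2.842, 1.338, 0.0]
ft_force: [0.6, 0.7, -0.4]
width: 57.4
grasp_force: 0.0
```

>>> step_arm([
  [[0,0,0,0,0,1,0.65],[0,0,0,0,0,1,0.65],[0,0,0,0,0,1,0.65],[0,0,0,0,0,1,0.65],[0,0,0,0,0,1,0.65]],
])

```text
t: 27.8
ee_pos: [571.2, -20.2, 292.1]
orientation: [2.567, 1.811, 0.0]
ft_force: [0.3, -0.2, 0.3]
width: 57.0
grasp_force: 0.0
```

>>> step_arm([
  [[0,0,0,0,0,0,0.65],[0,0,0,0,0,0,0.2],[0,0,0,0,0,0,0.2],[0,0,0,0,0,0,0.2],[0,0,0,0,0,0,0.2]],
])

```text
t: 28.42
ee_pos: [571.2, -20.2, 292.1]
orientation: [2.569, 1.808, 0.0]
ft_force: [0.3, 0.6, 0.8]
width: 43.6
grasp_force: 30.0
```

Regripped with almost no side force. Now the remaining ~107 deg clockwise.

>>> step_arm([
  [[0,0,-0.0033,0,0,-1,0.2],[0,0,-0.0033,0,0,-1,0.2],[0,0,-0.0033,0,0,-1,0.2],[0,0,-0.0033,0,0,-1,0.2],[0,0,-0.0033,0,0,-1,0.2]],
])

```text
t: 29.05
ee_pos: [571.1, -20.1, 291.3]
orientation: [-2.845, -1.332, 0.0]
ft_force: [0.1, 0.7, 0.6]
width: 43.9
grasp_force: 30.0
```

>>> step_arm([
  [[0,0,-0.0033,0,0,-1,0.2],[0,0,-0.0033,0,0,-1,0.2],[0,0,-0.0033,0,0,-1,0.2],[0,0,-0.0033,0,0,-1,0.2],[0,0,-0.0033,0,0,-1,0.2]],
])

```text
t: 29.68
ee_pos: [571.2, -20.1, 290.5]
orientation: [-3.033, -0.817, -0.0]
ft_force: [-0.6, 1.4, 0.0]
width: 43.5
grasp_force: 30.0
```

>>> step_arm([
  [[0,0,-0.0033,0,0,-1,0.2],[0,0,-0.0033,0,0,-1,0.2],[0,0,-0.0033,0,0,-1,0.2],[0,0,-0.0033,0,0,-1,0.2],[0,0,-0.0033,0,0,-1,0.2]],
])

```text
t: 30.3
ee_pos: [571.2, -20.1, 289.7]
orientation: [-3.129, -0.278, -0.0]
ft_force: [-0.4, -0.3, 1.1]
width: 43.9
grasp_force: 30.0
```

>>> step_arm([
  [[0,0,-0.0033,0,0,-1,0.2],[0,0,-0.0033,0,0,-1,0.2],[0,0,-0.0033,0,0,-1,0.2],[0,0,-0.0033,0,0,-1,0.2],[0,0,-0.0033,0,0,-1,0.2]],
])

```text
t: 30.92
ee_pos: [571.2, -20.2, 288.9]
orientation: [-3.13, 0.269, -0.0]
ft_force: [0.4, 1.4, 0.7]
width: 43.9
grasp_force: 30.0
```

>>> step_arm([
  [[0,0,-0.0033,0,0,-1,0.2],[0,0,-0.0033,0,0,-1,0.2],[0,0,-0.0033,0,0,-1,0.2],[0,0,-0.0033,0,0,-1,0.2],[0,0,-0.0033,0,0,-1,0.2]],
])

```text
t: 31.55
ee_pos: [571.2, -20.2, 288.0]
orientation: [-3.036, 0.809, -0.001]
ft_force: [-0.3, -0.1, 0.3]
width: 43.4
grasp_force: 30.0
```

>>> step_arm([
  [[0,0,-0.0033,0,0,-1,0.2],[0,0,-0.0033,0,0,-1,0.2],[0,0,0,0,0,0,0.2],[0,0,0,0,0,0,0.2],[0,0,0,0,0,0,0.2]],
])

```text
t: 32.17
ee_pos: [571.2, -20.2, 287.7]
orientation: [-2.974, 1.014, -0.0]
ft_force: [0.2, -0.9, 0.8]
width: 43.7
grasp_force: 30.0
```

Run:
```python
from h import *
o=readout.get_obs(); print(o['t'],o['ee_pos'],o['width'],o['grasp_force'],o['ft_force'],o['qpos'])
d=snap('wrist','w5')
cv2.imwrite('pics/c5.png',cv2.resize(d['pixels'][150:350,200:440],None,fx=3,fy=3)[:,:,::-1])
```

```text
32.175 [571.17015266 -20.19652576 287.65350406] 43.733956258352514 30.000266670249403 [ 0.24353868 -0.89014023  0.81452092] [-5.61609021e-02  5.05534986e-01  1.82370170e+00 -4.43878803e-05
  8.12215777e-01  2.17180390e+00]
```

View pics/c5.png

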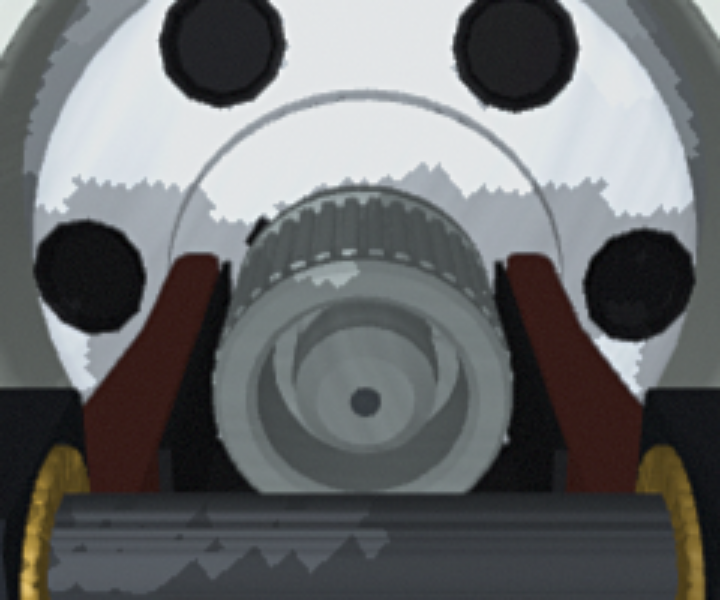

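The picture shows the nut level and gripped, with the spindle tip at (366,402) centred in its bore. The nut's centre is about 23 mm above the seat, at rest with low forces. Handing in.

```bash
python3 -c "
from h import *
print(ctrl.close_job())"
```

```text
the job is handed in; nothing more can be done
None
```

The job is handed in at 32 s of 72: I pressed the rotor home, felt the nut drop into the thread turning it backward, then turned it forward one full turn; it is still gripped, its centre about 23 mm above the seat, no bystander was touched as far as I saw, and no verdict came back.

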